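# Pack and lock the earbud test case, dial its code

### The job

Lay all the white earbud charging cases side by side in the open aluminium test case, none on top of another, then shut its lid, then turn the lock collar on the lid until its white line points at the long white locked mark. Also set the three thumbwheels to the test code 4-2-5, left to right as seen from the robot, each number of pips facing straight up. Leave the other things on the bench alone.

Things in the scene. Friction and masses are not known exactly. Their poses are not given: they have to be found in the camera images.
- pod1: White earbud charging case, a rounded box 54 x 42 x 24 mm, about 45 g, lying on the table at the start; 2 to 4 of the four are present. Origin at the centre of the box; x along the 54 mm, y along the 42 mm, z along the 24 mm.
- pod2: White earbud charging case, a rounded box 54 x 42 x 24 mm, about 45 g, lying on the table at the start; 2 to 4 of the four are present. Origin at the centre of the box; x along the 54 mm, y along the 42 mm, z along the 24 mm.
- pod3: White earbud charging case, a rounded box 54 x 42 x 24 mm, about 45 g, lying on the table at the start; 2 to 4 of the four are present. Origin at the centre of the box; x along the 54 mm, y along the 42 mm, z along the 24 mm.
- pod4: White earbud charging case, a rounded box 54 x 42 x 24 mm, about 45 g, lying on the table at the start; 2 to 4 of the four are present. Origin at the centre of the box; x along the 54 mm, y along the 42 mm, z along the 24 mm.
- case_in (a point): Centre of the inner floor of the shielded test case, an open-topped aluminium tub fixed to the table: inside 180 mm (x) by 190 mm (y), walls 8 mm thick, floor 8 mm thick, rim 62 mm above the table. Frame: x away from the robot towards the lid's hinge, y to the left seen from the robot, z up.
- lid_hinge (a point): Middle of the lid's hinge line, on the case's far rim (62 mm above the table, 98 mm from the tub's centre along its x); fixed to the case, and the hinge runs along the case's y. Same axes as case_in.
- lid_edge (a point): Middle of the lid's free edge, 200 mm from the hinge, half way through its 8 mm thickness; moves with the lid. The grey lid is 206 mm wide; its outer face looks up when shut and away from the robot when open, and carries the collar at its middle, 100 mm from the hinge.
- lid (a joint): Lid angle: 0 shut flat on the rim, 1.57 upright, at most 1.95; about 1.65 at the start (leaning slightly back). Light friction hinge with damping (0.13 N m; lid and collar 0.4 kg): it holds near upright, and once pushed over from behind to below about 1.0 rad it sinks shut by itself.
- collar_grip (a point): On the axis of the dark steel lock collar on the lid's outer face, at the height to grip (26 mm above the lid's outer face; its z is the collar's axis, up when the lid is shut). Above this the collar goes on for 8 mm. The upper part (from 16 mm below this point up) is a plain round ring 50 mm in diameter; a short ear with a white line sticks out at the foot to 45 mm from the axis, its top 7 mm above the lid.
- collar (a joint): Collar angle, grows clockwise seen from above the shut lid: 0 = ear straight towards the lid's free edge (unlocked, short dark mark), 1.5 = ear's white line on the long white locked mark on the lid; stops at -0.1 and 1.9, so it can be turned past the mark. Turns stiffly (0.06 N m) and stays where left.
- coder: Grey base of the thumbwheel unit, fixed to the table, 85 x 226 x 24 mm, origin under its centre (below the middle wheel); axes as the wheels' axis points. At each end, 110 mm from the middle, an end plate 6 mm thick, 30 mm long (x) and 70 mm high.
- wheel1_axis (a point): Centre of thumbwheel 1 of 3 (left one seen from the robot), a black wheel 56 mm in diameter and 18 mm wide on a 8 mm axle 62 mm above the table, with six ribs across its rim, 18 mm long, that stand up 5 mm, half way between the digits. The wheels are 54 mm apart, free at both sides. Fixed to the base: x away from the robot and level, y along the axle to the left, z up.
- wheel1 (a joint): Angle of thumbwheel 1. Digits 1 to 6 are shown as 1 to 6 white pips on the rim, 60 degrees apart; the digit straight up is the one set. Digit d is straight up at (d-1) x 1.0472 rad; the value grows as the top of the wheel rolls away from the robot (+x of its axis point). Stops at -0.35 and 5.6, so it cannot pass from 6 to 1. Friction 0.035 N m, stays where left. Can be rolled by pinching its two flat sides near the top, or by pushing a rib.
- wheel2_axis (a point): Centre of thumbwheel 2 of 3 (middle one seen from the robot), a black wheel 56 mm in diameter and 18 mm wide on a 8 mm axle 62 mm above the table, with six ribs across its rim, 18 mm long, that stand up 5 mm, half way between the digits. The wheels are 54 mm apart, free at both sides. Fixed to the base: x away from the robot and level, y along the axle to the left, z up.
- wheel2 (a joint): Angle of thumbwheel 2. Digits 1 to 6 are shown as 1 to 6 white pips on the rim, 60 degrees apart; the digit straight up is the one set. Digit d is straight up at (d-1) x 1.0472 rad; the value grows as the top of the wheel rolls away from the robot (+x of its axis point). Stops at -0.35 and 5.6, so it cannot pass from 6 to 1. Friction 0.035 N m, stays where left. Can be rolled by pinching its two flat sides near the top, or by pushing a rib.
- wheel3_axis (a point): Centre of thumbwheel 3 of 3 (right one seen from the robot), a black wheel 56 mm in diameter and 18 mm wide on a 8 mm axle 62 mm above the table, with six ribs across its rim, 18 mm long, that stand up 5 mm, half way between the digits. The wheels are 54 mm apart, free at both sides. Fixed to the base: x away from the robot and level, y along the axle to the left, z up.
- wheel3 (a joint): Angle of thumbwheel 3. Digits 1 to 6 are shown as 1 to 6 white pips on the rim, 60 degrees apart; the digit straight up is the one set. Digit d is straight up at (d-1) x 1.0472 rad; the value grows as the top of the wheel rolls away from the robot (+x of its axis point). Stops at -0.35 and 5.6, so it cannot pass from 6 to 1. Friction 0.035 N m, stays where left. Can be rolled by pinching its two flat sides near the top, or by pushing a rib.
- phone: Bystander: silver phone lying flat, 148 x 71 x 8 mm, origin at the centre of its underside.
- jar: Bystander: small jar, 34 mm across, 45 mm high, origin under its centre.
- driver: Bystander: screwdriver, 160 mm long, lying.
- tape: Bystander: roll of tape lying flat, 64 mm across, 20 mm high, origin under its centre.
- charger: Bystander: black plug charger, 40 x 40 x 28 mm with two metal prongs, origin under its centre.
- brush: Bystander: brush, 150 mm long, lying.
Mind the look-alikes: they are no part of the job. What is shaped like the pod4 but pink is not meant.

How it is judged (in metres and radians):
On the way, in this order (a step that is already met when the one before it is completed fails the run):
1. every earbud case that is present lies in the test case, not stacked, while the lid is open (x of pod1 in the frame of case_in between -0.09 and 0.09 m and y of pod1 in the frame of case_in between -0.095 and 0.095 m and z of pod1 in the frame of case_in between 0 and 0.031 m and x of pod2 in the frame of case_in between -0.09 and 0.09 m and y of pod2 in the frame of case_in between -0.095 and 0.095 m and z of pod2 in the frame of case_in between 0 and 0.031 m and x of pod3 in the frame of case_in between -0.09 and 0.09 m and y of pod3 in the frame of case_in between -0.095 and 0.095 m and z of pod3 in the frame of case_in between 0 and 0.031 m and x of pod4 in the frame of case_in between -0.09 and 0.09 m and y of pod4 in the frame of case_in between -0.095 and 0.095 m and z of pod4 in the frame of case_in between 0 and 0.031 m and value of joint lid above 0.5 rad), for 0.2 s.
2. the lid is shut over them (value of joint lid below 0.05 rad), for 0.2 s.
3. the collar is turned to the locked mark (value of joint lid below 0.05 rad and value of joint collar between 1.38 and 1.62 rad), for 0.2 s.
At the end, for the whole second after the job is handed in: Every earbud case present lies inside the test case, not stacked (centre less than 31 mm above its floor); lid shut (under 0.05 rad); collar within 0.12 rad of 1.5; thumbwheels showing 4, 2, 5 straight up within 0.16 rad (all of step 3 and x of pod1 in the frame of case_in between -0.09 and 0.09 m and y of pod1 in the frame of case_in between -0.095 and 0.095 m and z of pod1 in the frame of case_in between 0 and 0.031 m and x of pod2 in the frame of case_in between -0.09 and 0.09 m and y of pod2 in the frame of case_in between -0.095 and 0.095 m and z of pod2 in the frame of case_in between 0 and 0.031 m and x of pod3 in the frame of case_in between -0.09 and 0.09 m and y of pod3 in the frame of case_in between -0.095 and 0.095 m and z of pod3 in the frame of case_in between 0 and 0.031 m and x of pod4 in the frame of case_in between -0.09 and 0.09 m and y of pod4 in the frame of case_in between -0.095 and 0.095 m and z of pod4 in the frame of case_in between 0 and 0.031 m and value of joint wheel1 between 2.9816 and 3.3016 rad and value of joint wheel2 between 0.8872 and 1.2072 rad and value of joint wheel3 between 4.0288 and 4.3488 rad and velocity of joint lid below 0.05 rad/s); the robot touches nothing.
It fails at once if one of the other things on the bench is pushed more than 60 mm from its place (distance of any of phone, jar, driver, tape, charger, brush from where it was at the start of the episode above 0.06 m).
Of pod1, pod2, pod3, pod4 only 2 to 4 are there at a start; the rules pass over those that are not, and their reading is None.
At some moment in a run one of pod1, pod2, pod3, pod4 may be knocked a few centimetres aside while the robot is not near it.
Once in a run the grip may slacken for a moment while it holds something.
It also fails if it takes over 210 s, if anything falls off the work surface, if the arm or the gripper's body presses on something with over 40 N, if the wrist force passes 120 N, or if a joint passes its speed limit or range.

### The arm

A 6-joint arm with a two-finger parallel gripper is mounted at the origin on the work surface. World frame = base frame: x ahead of the robot, y to its left, z up, the work surface at z = 0. Lengths are in mm, angles in rad, forces in N, time in s.
With the tool pointing down it reaches from about 350 to 875 mm from the base axis. Payload 4.2 kg.
Tool frame: the origin (TCP) lies on the mounting face of the last link; the fingertips stand 173 mm ahead of it and the grasp point (between the pads) lies grip_point_offset ahead of it (grip_point_offset is the distance from the TCP to the grasp point, in mm); z points along the fingers, y is the line along which they close (so a half turn about z gives the same grasp; the last joint's range is limited). The gripper opens to 85 mm and grips with 20 to 120 N. Pads are 22 mm wide; open, the fingers measure 114 mm over their backs; the gripper's body (76 mm by 85 mm) begins 54 mm behind the grasp point. The pads swing forward as they close: fully open they stand 13 mm farther back than shut.
Start: joints at [-0.862, 0.385, 0.008, 0, -1.194, -0.259], TCP at [271.753, -562.806, 404.712] pointing down, gripper open.
Joint ranges: [-3.14, 3.14], [-1.21, 2.06], [-1.07, 1.41], [-3.16, 2.05], [-2.99, -0.16], [-3.1, 3.1]. Speed limits (rad/s): [2.79, 2.79, 3.14, 3.14, 3.14, 3.14].

### API

Orientations are given as a unit quaternion [x, y, z, w].
In Python, from bench import read_state, get_image, job_done, recognise, place_of, grip_point_offset gives the robot as it stands. The module is installed in compiled form; this text tells all that it offers.
- The arm moves only by the tool carry_out, never from a script. Its arguments are lists of equal length, an entry for each row: "slide": the shift along the tool's x, y, z in m, a list of three; "roll": the turn about the tool's z in degrees; "claw": the finger opening in m, from 0 to 0.0854. A call has 1 to 8 rows; each row is the pose to reach, as a shift and turn from the pose commanded when the call began, along the tool's axes at that moment; what a row does not reach only later rows make up. A row lasts 1/8 s, in which the tool goes at most 62.5 mm and 10.7 degrees, less where a joint would pass 70% of its speed; a pose out of reach is approached as far as the arm can. A call with a gripper value outside its range is refused whole. The fingers move at their own pace and stop on an object; the grip force is fixed at half the most. Time passes only in rows, so rows that repeat a pose let the fingers close. It gives the time, the measured TCP pose, the force, the opening and the grip force at its end, in the units of the state.
- read_state(): the state, without advancing time (a new reading comes with each control period).
- get_image(name): name is "scene" or "top" or "wrist"; returns a dict with "img" (420x560x3 uint8, red, green, blue), "z_map" (420x560 float32, mm along the optical axis (not along the pixel's ray), 0 where there is no reading), "mtx" (3x3 intrinsics, pixels), "world_from_camera" (4x4, takes a point from camera to world coordinates); the wrist camera has in their place "T_tool_cam" (4x4, takes a point from camera to tool coordinates, whose origin is the TCP and whose axes are the flange's). Camera axes: x right, y up, looking along -z (the intrinsics and any distortion apply to the point x, -y, -z); pixel columns grow to the right and rows downward; lengths in mm; the calibration is good to about 2 mm. A picture is of the moment at which its call begins: read the wrist's pose just before it.
- job_done(): hands the job in; it is judged then, once.
Trained networks look in a picture, given as the dict that the camera call returned (one of the last four; its "shot" number tells which), for a name from the list of things; names that differ only in an ending like _2 or _b are one class to them, and where a whole thing is asked for, a point or a joint stands for the part that bears it (a point fixed in the world has none). Each returns a list of dicts, best first, with "conf" (0 to 1); they miss things now and then, are a little off and sometimes report something else, mostly with a low value. They report only what shows in the picture. A call takes as long as a camera call. They do not tell look-alikes from the thing itself.
- recognise(picture, thing): "at" ([column, row] in pixels, amid what is visible of it).
- place_of(picture, thing): "at" ([column, row] in pixels: a listed point, or the origin of a listed thing).
The state is a dict: "clock": time; "joints": joint angles; "joint_vel": joint speeds; "joint_efforts": joint torques, N m; "position": TCP position; "ee_rot": TCP orientation; "contact_force": force on the tool from outside, world axes, zero at the start; "wrist_torque": the same for the moment, N m; "gripper_width": finger opening in mm; "grasp_force": force on a finger pad.
Only numpy, scipy, OpenCV 4.12 (cv2) and the standard library are available. Lean on these libraries where they do the work, as an engineer would, in place of code of your own. Each camera call takes 0.05 s, during which the arm holds its last target. There are 200 camera calls.

## Working session

There is one attempt and no reset: what is moved stays moved. The work goes in short steps, Python scripts to look and compute and a tool call to move; the robot and the scene stay as the last step left them, time stands still between calls to the robot, and variables do not carry over. Pictures are saved under pics/ and viewed, at most 14 in all, crops included, and the job is handed in when it is done.

Besides the shell and the picture viewer there is one more tool, called after "Request:" by a JSON object that holds its "api" and its "payload". carry_out: Moves the arm, as the interface text tells. Its arguments: {"type":"object","properties":{"slide":{"type":"array"},"roll":{"type":"array"},"claw":{"type":"array"}},"required":["slide","roll","claw"]}

```bash
mkdir -p pics
cat > h.py <<'E'
import numpy as np, cv2
from bench import *
from scipy.spatial.transform import Rotation as R
def save(d,n,crop=None,s=1):
    im=d["img"]
    if crop: im=im[crop[1]:crop[3],crop[0]:crop[2]]
    if s!=1: im=cv2.resize(im,None,fx=s,fy=s,interpolation=cv2.INTER_CUBIC)
    cv2.imwrite("pics/"+n,im[:,:,::-1])
def T_of(d,st=None):
    if "world_from_camera" in d: return np.array(d["world_from_camera"])
    st=st or read_state(); T=np.eye(4); T[:3,:3]=R.from_quat(st["ee_rot"]).as_matrix(); T[:3,3]=st["position"]
    return T@np.array(d["T_tool_cam"])
def ray(d,uv,st=None):
    K=np.array(d["mtx"]); x=(uv[0]-K[0,2])/K[0,0]; y=(uv[1]-K[1,2])/K[1,1]
    T=T_of(d,st); return T[:3,3],T[:3,:3]@np.array([x,-y,-1.])
def at_z(d,uv,z,st=None):
    o,r=ray(d,uv,st); return o+r*(z-o[2])/r[2]
def depth_pt(d,uv,st=None,k=1):
    u,v=int(round(uv[0])),int(round(uv[1])); p=d["z_map"][max(0,v-k):v+k+1,max(0,u-k):u+k+1]; p=p[p>0]
    o,r=ray(d,uv,st); return o+r*np.median(p) if p.size else None
def cloud(d,st=None):
    K=np.array(d["mtx"]); z=d["z_map"]; v,u=np.indices(z.shape)
    P=np.stack([(u-K[0,2])/K[0,0]*z,-(v-K[1,2])/K[1,1]*z,-z],-1); T=T_of(d,st)
    W=P@T[:3,:3].T+T[:3,3]; W[z<=0]=np.nan; return W
E
python3 - <<'E'
from h import *
print(grip_point_offset, read_state())
top=get_image("top"); sc=get_image("scene"); save(top,"top0.png"); save(sc,"sc0.png")
print([k for k in top if k not in("img","z_map")],top["mtx"],np.round(top["world_from_camera"],3))
for n in ["pod1","case_in","lid_hinge","lid_edge","collar_grip","coder","wheel1_axis","wheel2_axis","wheel3_axis","jar","phone","driver","tape","charger","brush"]:
    for nm,d in(("top",top),("sc",sc)):
        for r in place_of(d,n)[:5]:
            p=depth_pt(d,r["at"]); print(n,nm,round(r["conf"],2),np.round(r["at"]),None if p is None else np.round(p))
E
```

```text
154.70000000000002 {'clock': 0.0, 'joints': array([-8.62403169e-01,  3.85541278e-01,  6.61989853e-03, -5.07040612e-04,
       -1.19398718e+00, -2.58602197e-01]), 'joint_vel': array([ 0.00136746, -0.0013736 , -0.00132608, -0.00064188, -0.00148026,
        0.0006803 ]), 'joint_efforts': array([-6.39956779e-04, -3.92288160e+01,  1.88399255e+01,  4.18644816e+00,
       -4.77727008e-03, -1.66241762e-05]), 'position': array([ 271.67741498, -562.63045915,  403.62688172]), 'ee_rot': array([-2.22913167e-01,  9.74837704e-01,  1.04459972e-03, -2.82340103e-04]), 'contact_force': array([-0.2923648 ,  0.37257393, -0.89923794]), 'wrist_torque': array([ 0.01681196,  0.0512064 , -0.03154913]), 'grasp_force': 0.0, 'gripper_width': 85.39085870287803}
['mtx', 'world_from_camera', 'shot'] [[470.54398585   0.         285.16998343]
 [  0.         470.54398585 215.03566471]
 [  0.           0.           1.        ]] [[-2.400000e-02  9.950000e-01 -9.400000e-02  4.724830e+02]
 [-1.000000e+00 -2.400000e-02  4.000000e-03 -7.078700e+01]
 [ 2.000000e-03  9.500000e-02  9.960000e-01  1.089583e+03]
 [ 0.000000e+00  
[... 1689 characters left out ...]
82.] [632. 150. 159.]
jar top 0.55 [348. 190.] [ 624. -216.   45.]
jar sc 0.48 [248. 261.] [ 652. -214.   19.]
phone top 0.78 [270. 112.] [820. -45.   7.]
phone sc 0.74 [337. 307.] [833. -49.   9.]
phone sc 0.25 [249. 293.] [ 726. -235.   -1.]
driver top 0.67 [350. 151.] [ 721. -229.   12.]
driver top 0.51 [428. 237.] [ 514. -379.   87.]
driver top 0.46 [202. 133.] [770. 115.  19.]
driver sc 0.67 [250. 292.] [ 726. -232.   -1.]
tape top 0.58 [339. 302.] [ 374. -193.   -1.]
charger top 0.58 [240. 303.] [380.  31.  28.]
charger sc 0.75 [300. 168.] [401.  23.  26.]
brush top 0.89 [202. 134.] [766. 112.  20.]
brush sc 0.56 [385. 268.] [782. 102.  17.]
brush sc 0.5 [166. 239.] [ 546. -392.   59.]
```

Run:
```python
import cv2
a=cv2.imread("pics/top0.png");cv2.imwrite("pics/top0z.png",cv2.resize(a[80:330,50:490],None,fx=1.8,fy=1.8,interpolation=cv2.INTER_CUBIC))
b=cv2.imread("pics/sc0.png");cv2.imwrite("pics/sc0z.png",cv2.resize(b[110:330,100:480],None,fx=2,fy=2,interpolation=cv2.INTER_CUBIC))
```

```text
(no output)
```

View pics/top0z.png

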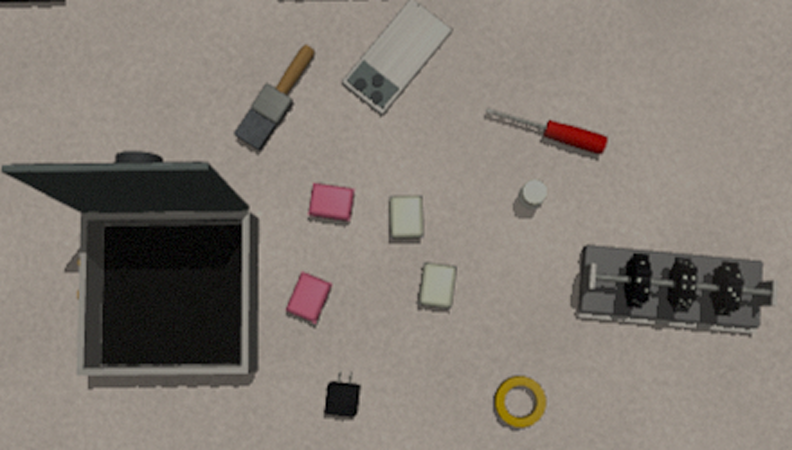

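View pics/sc0z.png

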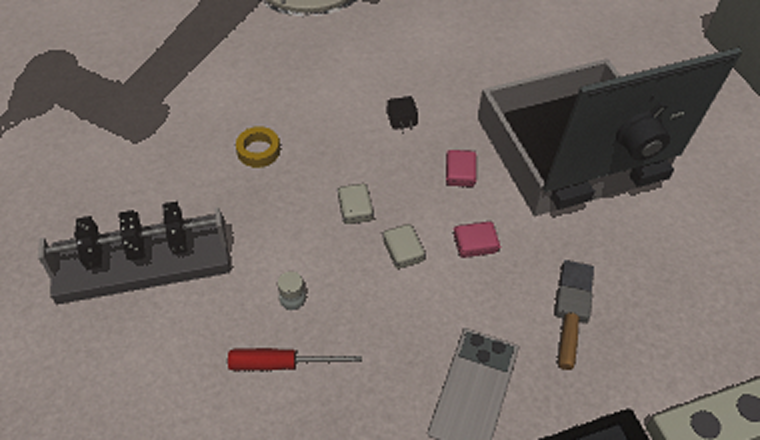

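The top view shows the white pods at top pixels (276,200) and (292,239). The pink look-alikes are at (235,194) and (218,242). There is something yellowish left of the case at about (94,225–244), so I'll check that and the image margins.

Run:
```python
from h import *
d=get_image("top"); W=cloud(d); im=d["img"]; 
hsv=cv2.cvtColor(im,cv2.COLOR_RGB2HSV)
z=W[...,2]
m=((z>17)&(z<30)&(hsv[...,1]<60)&(hsv[...,2]>130)).astype(np.uint8)
m=cv2.morphologyEx(m,cv2.MORPH_OPEN,np.ones((3,3)))
n,l,s,c=cv2.connectedComponentsWithStats(m)
for i in range(1,n):
    if s[i,4]<40: continue
    P=W[l==i]; r=cv2.minAreaRect(P[:,:2].astype(np.float32)); print("white",c[i].round(),s[i,4],np.nanmedian(P[:,2]).round(1),np.round(r[0]),np.round(r[1]),r[2])
# rim
m=(z>56)&(z<68)&(W[...,1]>100)&(W[...,0]<630)&(W[...,0]>380)
P=W[m][:,:2].astype(np.float32); r=cv2.minAreaRect(P); print("rim",r,m.sum())
m=(z>20)&(z<28)&(W[...,1]<-240)
P=W[m][:,:2].astype(np.float32); r=cv2.minAreaRect(P); print("coder",r,m.sum())
m=(z>80)&(z<100)&(W[...,1]<-240)
n,l,s,c=cv2.connectedComponentsWithStats(m.astype(np.uint8))
for i in range(1,n): 
    if s[i,4]>5: print(s[i,4],np.nanmean(W[l==i],0).round(1))
m=(z>150)&(W[...,1]>100); P=W[m]; print("lid top",P.max(0).round(),P.min(0).round())
m=(z>250)&(W[...,1]>100); P=W[m]; print("lid edge",P.mean(0).round(), np.polyfit(P[:,1],P[:,0],1))
save(d,"c.png",(40,120,200,300),4)
```

```text
white [276. 200.] 329 23.1 [610. -54.] [34. 49.] 88.7594223022461
white [293. 238.] 330 23.1 [522. -91.] [36. 48.] 80.44829559326172
rim ((519.3511352539062, 241.61167907714844), (208.46632385253906, 200.2768096923828), 89.5829849243164) 1488
coder ((732.382080078125, -477.27734375), (550.2216796875, 471.53631591796875), 0.36319515109062195) 6102
540 [ 661.7 -620.7   87. ]
196 [ 515.5 -332.6   87.3]
184 [ 512.  -385.8   87.8]
208 [ 502.8 -439.4   86.9]
lid top [667. 343. 266.] [620. 137. 150.]
lid edge [633. 240. 259.] [1.43075252e-02 6.30059896e+02]
```

View pics/c.png

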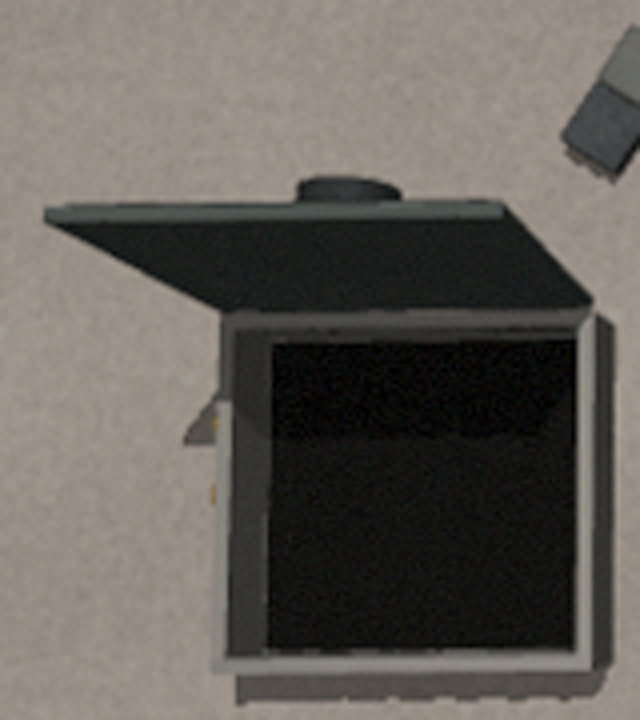

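Only two white pods are present, and the case is empty. The yellow bits are connectors on the case. I'll write a move planner next.

```bash
cat > plan.py <<'E'
import sys
from h import *
# args: x y z yaw(deg of tool y, mod 180) ; prints slide (m) and roll
def plan(x,y,z,yaw=None,base=None):
    st=read_state(); M=R.from_quat(st["ee_rot"]).as_matrix(); p=st["position"]
    s=M.T@(np.array([x,y,z])-p)/1000
    cur=np.degrees(np.arctan2(M[1,1],M[0,1])); roll=0
    if yaw is not None: roll=-((yaw-cur+90)%180-90)
    return np.round(s,4).tolist(), round(roll,1), "cur yaw %.1f j6 %.2f"%(cur,st["joints"][5])
if __name__=="__main__":
    a=list(map(float,sys.argv[1:])); 
    for i in range(0,len(a),4): print(plan(*a[i:i+4]))
E
python3 plan.py 522 -91 290 80.4
```

```text
([-0.4305, 0.3161, 0.1147], np.float64(35.4), 'cur yaw 115.8 j6 -0.26')
```

Request:
{"api": "carry_out", "payload": {"slide": [[-0.43,0.316,0.08],[-0.43,0.316,0.08],[-0.43,0.316,0.08],[-0.43,0.316,0.08],[-0.43,0.316,0.08],[-0.43,0.316,0.08],[-0.43,0.316,0.08],[-0.43,0.316,0.08]], "roll": [10,20,30,35,35,35,35,35], "claw": [0.07,0.07,0.07,0.07,0.07,0.07,0.07,0.07]}}

```text
clock: 2.65
position: [501.1, -129.6, 331.7]
ee_rot: [0.08, 0.997, -0.0, 0.001]
contact_force: [2.0, -0.5, -0.7]
gripper_width: 69.8
grasp_force: 0.0
```

Request:
{"api": "carry_out", "payload": {"slide": [[0,0,0],[0,0,0],[0,0,0]], "roll": [0,0,0], "claw": [0.07,0.07,0.07]}}

```text
clock: 3.02
position: [499.8, -132.5, 331.8]
ee_rot: [0.081, 0.997, -0.0, 0.0]
contact_force: [-0.1, -1.3, -0.1]
gripper_width: 70.1
grasp_force: 0.0
```

```bash
cat > pods.py <<'E'
from h import *
st=read_state(); d=get_image("wrist"); print(st["clock"],st["position"].round(1),st["gripper_width"],np.round(d["T_tool_cam"],2).tolist() if 0 else "")
W=cloud(d,st); hsv=cv2.cvtColor(d["img"],cv2.COLOR_RGB2HSV); z=W[...,2]
m=((z>17)&(z<30)&(hsv[...,1]<60)&(hsv[...,2]>130)).astype(np.uint8); m=cv2.morphologyEx(m,cv2.MORPH_OPEN,np.ones((5,5)))
n,l,s,c=cv2.connectedComponentsWithStats(m)
for i in range(1,n):
    if s[i,4]<300: continue
    P=W[l==i]; r=cv2.minAreaRect(P[:,:2].astype(np.float32)); print("white",c[i].round(),s[i,4],np.nanmedian(P[:,2]).round(1),np.round(r[0],1),np.round(r[1]),r[2])
print([(np.round(r["at"]),round(r["conf"],2)) for r in place_of(d,"pod1")])
save(d,"w%d.png"%d["shot"]); print(d["shot"])
E
python3 pods.py
```

```text
3.025 [ 499.8 -132.5  331.8] 70.1402017698472 
white [319. 212.] 2076 24.5 [520.9 -90.1] [42. 52.] 81.08975219726562
[(array([449., 287.]), 0.97), (array([481., 176.]), 0.88), (array([317., 214.]), 0.68)]
4
```

```bash
python3 plan.py 521 -90 181 81
python3 - <<'E'
from h import *
st=read_state(); d=get_image("wrist")
for uv in ((449,287),(481,176)): print(at_z(d,uv,12,st).round(),d["img"][uv[1],uv[0]])
E
```

```text
([-0.0139, 0.0455, 0.1508], np.float64(-0.3), 'cur yaw 80.7 j6 -1.79')
[632.  41.  12.] [181 118 140]
[512.  73.  12.] [183 122 143]
```

Request:
{"api": "carry_out", "payload": {"slide": [[-0.014,0.0455,0.05],[-0.014,0.0455,0.09],[-0.014,0.0455,0.12],[-0.014,0.0455,0.15],[-0.014,0.0455,0.151],[-0.014,0.0455,0.151],[-0.014,0.0455,0.151],[-0.014,0.0455,0.151]], "roll": [0,0,0,0,0,0,0,0], "claw": [0.07,0.07,0.07,0.07,0.07,0.03,0.03,0.03]}}

```text
clock: 4.18
position: [522.1, -88.9, 182.3]
ee_rot: [0.08, 0.997, 0.0, 0.002]
contact_force: [-0.9, 0.0, 6.0]
gripper_width: 40.6
grasp_force: 61.2
```

Request:
{"api": "carry_out", "payload": {"slide": [[0,0,0],[0,0,0],[0,0,0],[0,0,-0.05],[0,0,-0.1],[0,0,-0.12]], "roll": [0,0,0,0,0,0], "claw": [0.03,0.03,0.03,0.03,0.03,0.03]}}

```text
clock: 4.92
position: [521.8, -88.8, 304.2]
ee_rot: [0.08, 0.997, 0.001, 0.003]
contact_force: [0.0, -0.2, -1.1]
gripper_width: 40.4
grasp_force: 60.8
```

```bash
python3 plan.py 519 196 290 89 519 196 189 89
```

```text
([0.0485, 0.2807, 0.0144], np.float64(-8.2), 'cur yaw 80.8 j6 -1.87')
([0.0491, 0.2805, 0.1154], np.float64(-8.2), 'cur yaw 80.8 j6 -1.87')
```

Request:
{"api": "carry_out", "payload": {"slide": [[0.0485,0.28,0],[0.0485,0.28,0],[0.0485,0.28,0],[0.0485,0.28,0],[0.0485,0.28,0],[0.0485,0.28,0],[0.0485,0.28,0.04],[0.0485,0.28,0.08]], "roll": [-4,-8,-8,-8,-8,-8,-8,-8], "claw": [0.03,0.03,0.03,0.03,0.03,0.03,0.03,0.03]}}

```text
clock: 5.92
position: [518.3, 194.4, 220.4]
ee_rot: [0.011, 1.0, 0.001, 0.001]
contact_force: [0.2, 1.1, -1.0]
gripper_width: 40.3
grasp_force: 66.6
```

```bash
python3 plan.py 519 196 190 89; python3 -c "
from h import *
s=read_state();print(s['position'],s['gripper_width'],s['grasp_force'])"
```

```text
([-0.0006, 0.0016, 0.0304], np.float64(-0.3), 'cur yaw 88.7 j6 -2.24')
[518.32435728 194.41442425 220.44623938] 40.332257297655005 66.5503442287445
```

Request:
{"api": "carry_out", "payload": {"slide": [[0,0.002,0.02],[0,0.002,0.03],[0,0.002,0.03],[0,0.002,0.03],[0,0.002,0.03],[0,0.002,0.0],[0,0.002,-0.05],[0,0.002,-0.1]], "roll": [0,0,0,0,0,0,0,0], "claw": [0.03,0.03,0.03,0.058,0.058,0.058,0.058,0.07]}}

```text
clock: 6.92
position: [518.4, 197.1, 322.0]
ee_rot: [0.011, 1.0, -0.0, -0.0]
contact_force: [0.6, 0.7, 0.1]
gripper_width: 69.8
grasp_force: 0.0
```

```bash
python3 pods.py; python3 plan.py 590 -58 320 89
```

```text
6.925 [518.4 197.1 322. ] 69.82403174401799 
white [ 34. 291.] 1874 24.2 [609.4 -51.8] [42. 54.] 89.33844757080078
[(array([144., 192.]), 0.96), (array([132., 305.]), 0.86), (array([274., 204.]), 0.75)]
6
([-0.0751, -0.2546, 0.0063], np.float64(-0.2), 'cur yaw 88.8 j6 -2.25')
```

Request:
{"api": "carry_out", "payload": {"slide": [[-0.0945,-0.248,0],[-0.0945,-0.248,0],[-0.0945,-0.248,0],[-0.0945,-0.248,0],[-0.0945,-0.248,0],[-0.0945,-0.248,0],[-0.0945,-0.248,0],[-0.0945,-0.248,0]], "roll": [0,0,0,0,0,0,0,0], "claw": [0.07,0.07,0.07,0.07,0.07,0.07,0.07,0.07]}}

```text
clock: 8.02
position: [607.4, -51.2, 320.7]
ee_rot: [0.01, 1.0, 0.0, 0.0]
contact_force: [-0.2, -0.2, 0.7]
gripper_width: 70.0
grasp_force: 0.0
```

```bash
python3 pods.py; python3 plan.py 609 -52 181 89.3
```

```text
8.025 [607.4 -51.2 320.7] 69.95787190802382 
white [271. 203.] 2277 24.5 [609.8 -53. ] [53. 42.] 1.430314302444458
[(array([414.,  90.]), 0.92), (array([271., 200.]), 0.65), (array([368., 219.]), 0.56)]
7
([-0.0015, -0.0006, 0.1398], np.float64(-0.4), 'cur yaw 88.9 j6 -1.77')
```

Request:
{"api": "carry_out", "payload": {"slide": [[-0.0015,-0.001,0.05],[-0.0015,-0.001,0.09],[-0.0015,-0.001,0.12],[-0.0015,-0.001,0.14],[-0.0015,-0.001,0.14],[-0.0015,-0.001,0.14],[-0.0015,-0.001,0.14],[-0.0015,-0.001,0.14]], "roll": [0,0,0,0,0,0,0,0], "claw": [0.07,0.07,0.07,0.07,0.07,0.03,0.03,0.03]}}

```text
clock: 9.12
position: [609.8, -53.4, 182.4]
ee_rot: [0.01, 1.0, 0.0, 0.002]
contact_force: [0.3, 2.2, 5.5]
gripper_width: 40.7
grasp_force: 61.2
```

Request:
{"api": "carry_out", "payload": {"slide": [[0,0,0],[0,0,0],[0,0,0],[0,0,-0.05],[0,0,-0.1],[0,0,-0.12]], "roll": [0,0,0,0,0,0], "claw": [0.03,0.03,0.03,0.03,0.03,0.03]}}

```text
clock: 9.88
position: [609.6, -53.7, 304.3]
ee_rot: [0.011, 1.0, 0.0, 0.003]
contact_force: [-0.4, 0.1, -1.2]
gripper_width: 40.7
grasp_force: 60.6
```

```bash
python3 plan.py 519 282 290 89
```

```text
([0.0978, 0.3337, 0.014], np.float64(-0.2), 'cur yaw 88.8 j6 -1.77')
```

Request:
{"api": "carry_out", "payload": {"slide": [[0.05,0.01,0],[0.098,0.04,0],[0.098,0.1,0],[0.098,0.334,0],[0.098,0.334,0],[0.098,0.334,0],[0.098,0.334,0],[0.098,0.334,0]], "roll": [0,0,0,0,0,0,0,0], "claw": [0.03,0.03,0.03,0.03,0.03,0.03,0.03,0.03]}}

```text
clock: 10.88
position: [518.0, 285.3, 300.3]
ee_rot: [0.009, 1.0, 0.0, 0.0]
contact_force: [-0.7, 0.2, 0.1]
gripper_width: 40.2
grasp_force: 60.6
```

```bash
python3 plan.py 519 282 190 89; python3 -c "
from h import *
s=read_state();print(s['position'],s['gripper_width'],s['grasp_force'])"
```

```text
([-0.001, -0.0033, 0.1103], np.float64(-0.0), 'cur yaw 89.0 j6 -2.37')
[518.04150571 285.26125567 300.25980368] 40.21565444580789 60.63472867012024
```

Request:
{"api": "carry_out", "payload": {"slide": [[0,-0.002,0.04],[0,-0.002,0.08],[0,-0.002,0.105],[0,-0.002,0.11],[0,-0.002,0.11],[0,-0.002,0.11],[0,-0.002,0.11],[0,-0.002,0.11]], "roll": [0,0,0,0,0,0,0,0], "claw": [0.03,0.03,0.03,0.03,0.03,0.055,0.055,0.055]}}

```text
clock: 11.88
position: [518.4, 280.3, 190.7]
ee_rot: [0.011, 1.0, 0.0, 0.0]
contact_force: [-0.8, 0.2, 0.2]
gripper_width: 54.8
grasp_force: 0.0
```

Request:
{"api": "carry_out", "payload": {"slide": [[0,0,-0.03],[0,0,-0.08],[0,0,-0.13],[0,0,-0.14],[0,0,-0.14]], "roll": [0,0,0,0,0], "claw": [0.055,0.055,0.055,0.07,0.07]}}

```text
clock: 12.5
position: [518.1, 280.2, 331.1]
ee_rot: [0.011, 1.0, 0.001, 0.0]
contact_force: [0.5, -0.1, -0.2]
gripper_width: 70.0
grasp_force: 0.0
```

Run:
```python
from h import *
st=read_state(); d=get_image("wrist"); W=cloud(d,st); hsv=cv2.cvtColor(d["img"],cv2.COLOR_RGB2HSV); z=W[...,2]
m=((hsv[...,1]<60)&(hsv[...,2]>120)&(z<45)).astype(np.uint8); m=cv2.morphologyEx(m,cv2.MORPH_OPEN,np.ones((5,5)))
n,l,s,c=cv2.connectedComponentsWithStats(m)
for i in range(1,n):
    P=W[l==i]
    if s[i,4]>500 and np.nanmedian(P[:,2])>10: print(c[i].round(),s[i,4],np.nanmedian(P,0).round(1))
save(d,"incase.png")
t=get_image("top"); Wt=cloud(t); save(t,"topx.png")
# lid plane from scene for lid pose
s_=get_image("scene"); 
for n in ("lid_edge","collar_grip","lid_hinge"):
  for nm,q in (("t",t),("s",s_)):
    for r in place_of(q,n)[:2]:
        p=depth_pt(q,r["at"]); print(n,nm,round(r["conf"],2),np.round(r["at"]),None if p is None else p.round())
```

```text
[273. 199.] 2385 [515.3 280.2  32.5]
[186. 201.] 2392 [515.7 199.1  32.3]
lid_edge t 0.72 [107. 175.] [631. 243. 259.]
lid_edge s 0.65 [434. 142.] [632. 251. 261.]
collar_grip s 0.87 [428. 183.] [669. 245. 160.]
lid_hinge t 0.61 [140. 198.] [614. 243.  62.]
lid_hinge s 0.78 [405. 191.] [628. 226.  94.]
lid_hinge s 0.28 [385. 271.] [791.  98.  20.]
```

View pics/incase.png

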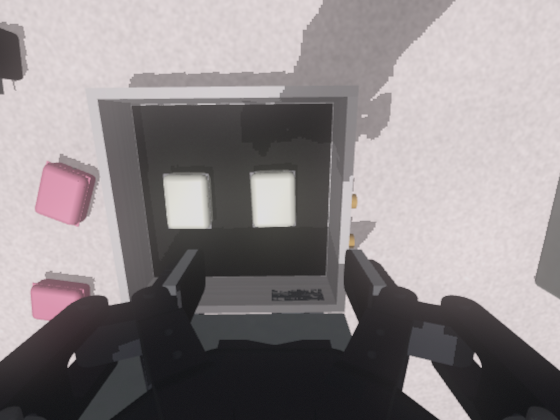

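Both white pods lie flat and side by side at pixels (188,200) and (273,199). Next I go over and behind the lid with the fingers closed.

Request:
{"api": "carry_out", "payload": {"slide": [[0,-0.02,-0.06],[0,-0.04,-0.12],[-0.03,-0.04,-0.14],[-0.09,-0.04,-0.14],[-0.14,-0.04,-0.14],[-0.175,-0.04,-0.14],[-0.175,-0.04,-0.14],[-0.175,-0.04,-0.14]], "roll": [0,0,0,0,0,0,0,0], "claw": [0.0,0.0,0.0,0.0,0.0,0.0,0.0,0.0]}}

```text
clock: 13.95
position: [692.2, 236.6, 470.1]
ee_rot: [0.011, 1.0, -0.0, -0.001]
contact_force: [-1.0, -0.6, 0.2]
gripper_width: 0.4
grasp_force: 0.0
```

```bash
python3 plan.py 692 240 385 90 560 240 385 90
```

```text
([0.0001, 0.0034, 0.0851], np.float64(-1.2), 'cur yaw 88.8 j6 -2.14')
([0.1321, 0.0006, 0.0852], np.float64(-1.2), 'cur yaw 88.8 j6 -2.14')
```

Request:
{"api": "carry_out", "payload": {"slide": [[0,0.003,0.04],[0,0.003,0.08],[0.01,0.003,0.085],[0.03,0.003,0.085],[0.045,0.003,0.085],[0.06,0.003,0.085],[0.075,0.003,0.085],[0.09,0.003,0.085]], "roll": [0,0,0,0,0,0,0,0], "claw": [0.0,0.0,0.0,0.0,0.0,0.0,0.0,0.0]}}

```text
clock: 14.95
position: [601.4, 241.7, 388.9]
ee_rot: [0.01, 1.0, 0.001, 0.003]
contact_force: [1.5, 0.1, -0.1]
gripper_width: 0.1
grasp_force: 0.6
```

Request:
{"api": "carry_out", "payload": {"slide": [[0.015,0,0],[0.03,0,0],[0.045,0,0],[0.06,0,0.005],[0.075,0,0.01],[0.09,0,0.015],[0.1,0,0.02],[0.11,0,0.02]], "roll": [0,0,0,0,0,0,0,0], "claw": [0.0,0.0,0.0,0.0,0.0,0.0,0.0,0.0]}}

```text
clock: 15.95
position: [491.8, 243.9, 365.2]
ee_rot: [0.011, 1.0, -0.0, -0.0]
contact_force: [-0.5, 0.7, 0.4]
gripper_width: 0.2
grasp_force: 0.0
```

Run:
```python
from h import *
t=get_image("top"); save(t,"t2.png")
W=cloud(t); z=W[...,2]; m=(W[...,1]>340)&(W[...,1]<350)&(z>50);print(W[m][::3].round()[:8])
for r in place_of(t,"lid_edge")[:2]: print(r, depth_pt(t,r["at"]))
```

```text
[[619. 341.  71.]
 [614. 342.  69.]
 [607. 343.  75.]
 [599. 342.  84.]
 [597. 341.  85.]
 [593. 344.  84.]
 [586. 344.  89.]
 [583. 340.  93.]]
{'at': [118.7, 274.7], 'conf': 0.68} [447.53728571 307.17913295   9.41322517]
{'at': [350.3, 151.8], 'conf': 0.43} [ 721.39361447 -231.7849446     2.14670438]
```

Request:
{"api": "carry_out", "payload": {"slide": [[0,0,-0.04],[0,0,-0.06],[-0.03,0,-0.06],[-0.03,0,-0.06],[-0.03,0,-0.06],[-0.03,0,-0.06],[-0.03,0,-0.06],[-0.03,0,-0.06]], "roll": [0,0,0,0,0,0,0,0], "claw": [0.075,0.075,0.075,0.075,0.075,0.075,0.075,0.075]}}

```text
clock: 17.05
position: [522.3, 243.3, 425.7]
ee_rot: [0.011, 1.0, 0.0, 0.0]
contact_force: [-0.3, -0.8, 0.3]
gripper_width: 74.8
grasp_force: 0.0
```

```bash
cat > col.py <<'E'
from h import *
st=read_state(); d=get_image("wrist"); W=cloud(d,st); z=W[...,2]; print(st["position"].round(1))
near=(abs(W[...,0]-519)<110)&(abs(W[...,1]-241)<110)
m=near&(z>60)&(z<80); P=W[m]; A=np.c_[P[:,:2],np.ones(len(P))]; k,*_=np.linalg.lstsq(A,P[:,2],rcond=None); print("lid plane",k[:2],k@[519,241,1],len(P))
m=near&(z>98)&(z<112)&(abs(W[...,0]-519)<45)&(abs(W[...,1]-241)<45); P=W[m]
if len(P): print("collar top",np.median(P[:,2]),cv2.minEnclosingCircle(P[:,:2].astype(np.float32)),P.mean(0))
for r in place_of(d,"collar_grip")[:2]: print(r,at_z(d,r["at"],96,st).round(1))
save(d,"col%d.png"%d["shot"]); print(d["shot"])
E
python3 col.py
```

```text
[522.3 243.3 425.7]
lid plane [-0.00133269  0.00121525] 70.99525915585659 30194
collar top 105.20015110133454 ((516.2205200195312, 243.01644897460938), 24.947385787963867) [515.41076495 242.97659997 105.63635009]
{'at': [275.4, 189.0], 'conf': 0.56} [516.5 245.5  96. ]
{'at': [190.0, 336.2], 'conf': 0.56} [694.  139.7  96. ]
12
```

View pics/col12.png

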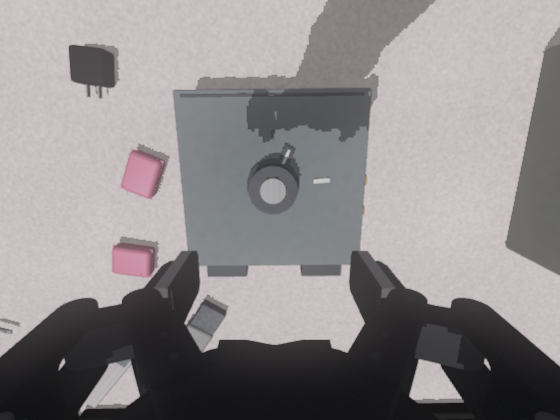

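The lid is shut and the pods are under it. The ear's white line is at (288,153), the locked mark at (322,181), and the short dark mark near (275,115). I'll measure the angles and pre-roll.

Request:
{"api": "carry_out", "payload": {"slide": [[0.006,0,0],[0.006,0,0],[0.006,0,0],[0.006,0,0],[0.006,0,0],[0.006,0,0],[0.006,0,0],[0.006,0,0]], "roll": [-10,-20,-30,-40,-50,-60,-70,-80], "claw": [0.075,0.075,0.075,0.075,0.075,0.075,0.075,0.075]}}

```text
clock: 18.15
position: [516.5, 243.4, 425.6]
ee_rot: [-0.637, 0.771, 0.0, 0.0]
contact_force: [-0.5, 0.3, -0.1]
gripper_width: 74.9
grasp_force: 0.0
```

```bash
cat > ear.py <<'E'
from h import *
st=read_state(); d=get_image("wrist"); W=cloud(d,st); z=W[...,2]
c=np.array([516.2,243.0]); rr=np.hypot(W[...,0]-c[0],W[...,1]-c[1])
hsv=cv2.cvtColor(d["img"],cv2.COLOR_RGB2HSV)
m=((rr>26)&(rr<75)&(z>64)&(z<85)&(hsv[...,2]>110)).astype(np.uint8)
n,l,s,cc=cv2.connectedComponentsWithStats(m)
for i in range(1,n):
    if s[i,4]<8: continue
    zz=np.nanmedian(z[l==i]); p=at_z(d,cc[i],zz,st)[:2]; v=p-c
    print(cc[i].round(),s[i,4],"z%.0f r%.0f"%(zz,np.hypot(*v)),"ang %.3f"%np.arctan2(v[1],-v[0]))
print(st["joints"].round(2),st["position"])
E
python3 ear.py; python3 plan.py 516 243 253 0
```

```text
[268. 179.] 10148 z71 r11 ang -1.919
[306. 197.] 40 z79 r36 ang 0.424
[331. 205.] 9 z71 r68 ang 0.489
[ 0.72  0.28 -0.09 -0.   -1.2  -0.91] [516.46847984 243.38988186 425.56743548]
([0.0005, 0.0004, 0.1726], np.float64(-10.7), 'cur yaw 169.3 j6 -0.91')
```

Request:
{"api": "carry_out", "payload": {"slide": [[0,0,0.05],[0,0,0.1],[0,0,0.14],[0,0,0.16],[0,0,0.172],[0,0,0.172],[0,0,0.172],[0,0,0.172]], "roll": [-10,-10,-10,-10,-10,-10,-10,-10], "claw": [0.075,0.075,0.075,0.075,0.075,0.075,0.03,0.03]}}

```text
clock: 19.2
position: [516.6, 243.7, 255.3]
ee_rot: [-0.699, 0.715, -0.0, 0.001]
contact_force: [-1.8, -0.2, 3.1]
gripper_width: 47.7
grasp_force: 61.5
```

Request:
{"api": "carry_out", "payload": {"slide": [[0,0,0],[0,0,0],[0,0,0],[0,0,0],[0,0,0],[0,0,0],[0,0,0],[0,0,0]], "roll": [0,0,8,16,24,32,40,48], "claw": [0.03,0.03,0.03,0.03,0.03,0.03,0.03,0.03]}}

```text
clock: 20.2
position: [517.6, 243.1, 255.2]
ee_rot: [-0.347, 0.938, -0.0, 0.002]
contact_force: [4.0, -3.4, 2.5]
gripper_width: 48.1
grasp_force: 61.6
```

Request:
{"api": "carry_out", "payload": {"slide": [[0,0,0],[0,0,0],[0,0,0],[0,0,0]], "roll": [8,15,15,15], "claw": [0.03,0.03,0.03,0.03]}}

```text
clock: 20.7
position: [517.9, 242.8, 255.3]
ee_rot: [-0.223, 0.975, -0.0, 0.002]
contact_force: [4.7, -4.0, 2.9]
gripper_width: 48.3
grasp_force: 61.6
```

Request:
{"api": "carry_out", "payload": {"slide": [[0,0,0],[0,0,0],[0,0,-0.05],[0,0,-0.1],[0,0,-0.15],[0,0,-0.17],[0,0,-0.17]], "roll": [0,0,0,0,0,0,0], "claw": [0.075,0.075,0.075,0.075,0.075,0.075,0.075]}}

```text
clock: 21.58
position: [516.4, 243.6, 425.3]
ee_rot: [-0.223, 0.975, 0.001, 0.002]
contact_force: [-0.6, 0.0, -0.9]
gripper_width: 75.5
grasp_force: 0.0
```

```bash
sed -i 's/hsv\[...,2\]>110/hsv[...,2]>125/' ear.py; python3 ear.py; python3 col.py
```

```text
[267. 189.] 9490 z71 r6 ang -2.243
[304. 142.] 9 z71 r61 ang 0.146
[302. 202.] 43 z79 r36 ang 1.532
[ 0.72  0.28 -0.1  -0.   -1.19 -1.85] [516.36931237 243.58846879 425.31802575]
[516.1 243.4 423.3]
lid plane [-0.00092719  0.0015178 ] 70.98600217444063 30453
collar top 105.18470218151583 ((516.0247802734375, 243.0023193359375), 25.00112533569336) [515.0773202  242.58329271 105.59200242]
{'at': [315.0, 100.2], 'conf': 0.35} [415.9 239.5  96. ]
15
```

```bash
python3 -c "
import cv2;a=cv2.imread('pics/col15.png');cv2.imwrite('pics/colz.png',cv2.resize(a[120:270,200:400],None,fx=4,fy=4,interpolation=cv2.INTER_CUBIC))"; python3 plan.py 430 -355 440 90
```

```text
([0.3378, -0.5014, -0.0171], np.float64(25.8), 'cur yaw 115.8 j6 -1.84')
```

View pics/colz.png

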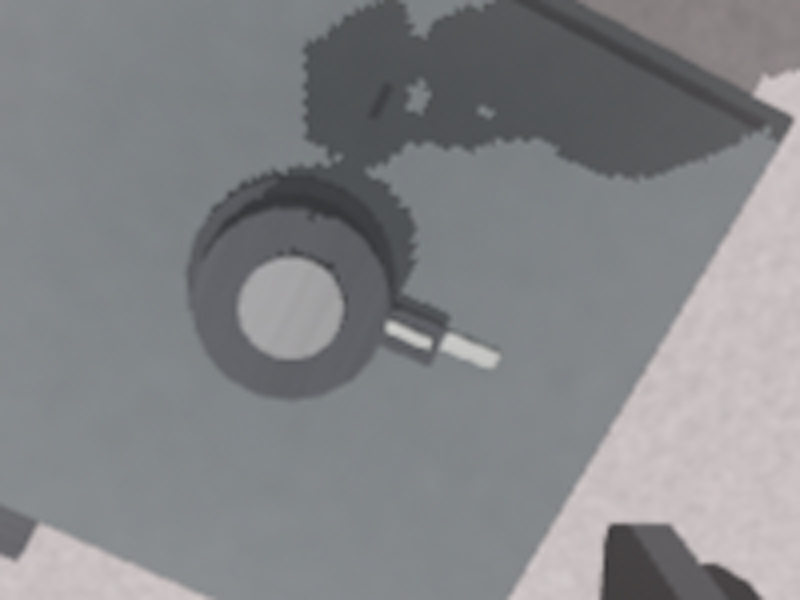

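The white line sits on the locked mark (crop about (410,335) to (470,350)). Now I go over the thumbwheels.

```bash
python3 plan.py 508 -386 380 84
```

```text
([0.2808, -0.5632, 0.0427], np.float64(31.8), 'cur yaw 115.8 j6 -1.84')
```

Request:
{"api": "carry_out", "payload": {"slide": [[0.28,-0.563,0],[0.28,-0.563,0],[0.28,-0.563,0],[0.28,-0.563,0],[0.28,-0.563,0.04],[0.28,-0.563,0.04],[0.28,-0.563,0.04],[0.28,-0.563,0.04]], "roll": [4,8,12,16,20,24,28,32], "claw": [0.04,0.04,0.04,0.04,0.04,0.04,0.04,0.04]}}

```text
clock: 22.72
position: [510.2, -257.1, 395.3]
ee_rot: [0.055, 0.998, 0.0, -0.001]
contact_force: [0.3, -0.2, 0.7]
gripper_width: 40.1
grasp_force: 0.0
```

```bash
python3 plan.py 508 -386 380 84
```

```text
([-0.0121, -0.1283, 0.0152], np.float64(-0.4), 'cur yaw 83.6 j6 -1.50')
```

Request:
{"api": "carry_out", "payload": {"slide": [[-0.012,-0.128,0.015],[-0.012,-0.128,0.015],[-0.012,-0.128,0.015],[-0.012,-0.128,0.015],[-0.012,-0.128,0.015]], "roll": [0,0,0,0,0], "claw": [0.04,0.04,0.04,0.04,0.04]}}

```text
clock: 23.35
position: [509.0, -382.5, 382.1]
ee_rot: [0.053, 0.999, 0.0, -0.0]
contact_force: [-0.4, -0.6, -0.2]
gripper_width: 40.0
grasp_force: 0.0
```

```bash
cat > wh.py <<'E'
from h import *
st=read_state(); d=get_image("wrist"); W=cloud(d,st); z=W[...,2]; print(st["clock"],st["position"].round(1))
near=(W[...,1]<-230)&(W[...,1]>-530)&(W[...,0]>420)&(W[...,0]<600)
m=near&(z>18)&(z<30); P=W[m][:,:2].astype(np.float32); print("base",cv2.minAreaRect(P))
m=(near&(z>80)).astype(np.uint8); n,l,s,c=cv2.connectedComponentsWithStats(m)
for i in range(1,n):
    if s[i,4]>60: P=W[l==i]; print(c[i].round(),s[i,4],P.mean(0).round(1),P.max(0).round(1),P.min(0).round(1))
for k in "123":
    for r in place_of(d,f"wheel{k}_axis")[:1]: print(k,r,at_z(d,r["at"],62,st).round(1))
save(d,"wh%d.png"%d["shot"]); print(d["shot"])
E
python3 wh.py
```

```text
23.35 [ 509.  -382.5  382.1]
base ((513.1683959960938, -385.7469482421875), (225.7403106689453, 85.4652099609375), 83.35281372070312)
[212. 203.] 1028 [ 502.5 -438.5   88.5] [ 529.2 -427.8   97.9] [ 480.1 -451.1   80. ]
[328. 204.] 991 [ 515.2 -332.7   88.8] [ 541.9 -321.    96.4] [ 493.3 -343.4   80. ]
[270. 206.] 889 [ 511.  -385.9   89.4] [ 534.5 -375.3   95.3] [ 489.6 -396.8   80. ]
[276. 359.] 56388 [ 498.8 -380.5  286.2] [ 526.3 -316.1  313.4] [ 485.  -444.2  210.7]
1 {'at': [323.7, 203.6], 'conf': 0.9} [ 521.4 -332.4   62. ]
2 {'at': [272.3, 199.5], 'conf': 0.82} [ 511.6 -383.9   62. ]
3 {'at': [213.1, 200.1], 'conf': 0.91} [ 505.8 -443.6   62. ]
16
```

```bash
python3 -c "
import cv2;a=cv2.imread('pics/wh16.png');cv2.imwrite('pics/whz.png',cv2.resize(a[160:250,180:360],None,fx=4.4,fy=4.4,interpolation=cv2.INTER_CUBIC))"
```

```text
(no output)
```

View pics/whz.png

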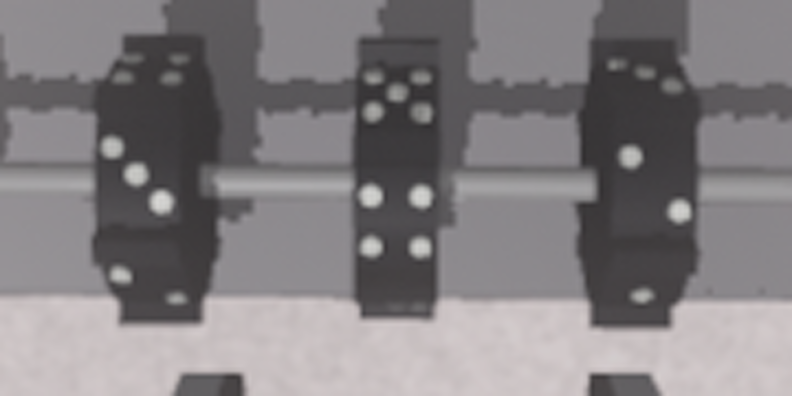

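Left is wheel 3 showing 3 (next is 4 on the robot side). Middle is wheel 2 showing 4, and right is wheel 1 showing 2. I'll compute the angles from the pips.

```bash
cat > ang.py <<'E'
from h import *
ps=np.radians(-6.65); ex=np.array([np.cos(ps),np.sin(ps),0]); ey=np.array([-np.sin(ps),np.cos(ps),0]); C=np.array([513.2,-385.7,62])
def main():
    st=read_state(); d=get_image("wrist"); print(st["position"].round(1))
    g=cv2.cvtColor(d["img"],cv2.COLOR_RGB2GRAY); W=cloud(d,st); rel=W-C; lx=rel@ex; ly=rel@ey
    out={}
    for k,o in ((1,54),(2,0),(3,-54)):
        body=((abs(ly-o)<12)&(np.hypot(lx,rel[...,2])<38)&(np.hypot(lx,rel[...,2])>18)&(W[...,2]>60)).astype(np.uint8)
        body=cv2.morphologyEx(body,cv2.MORPH_CLOSE,np.ones((5,5)))
        G=cv2.resize(np.where(body>0,g,0),None,fx=4,fy=4,interpolation=cv2.INTER_CUBIC)
        n,l,s,c=cv2.connectedComponentsWithStats((G>110).astype(np.uint8)); L=[]
        for i in range(1,n):
            if s[i,4]<25 or s[i,4]>900: continue
            uv=(c[i]+.5)/4-.5; p,r=ray(d,uv,st); p=p-C-o*ey
            a,b=np.array([p@ex,p[2]]),np.array([r@ex,r[2]])
            q=np.array([b@b,2*a@b,a@a-28**2]); D=q[1]**2-4*q[0]*q[2]
            if D<0: continue
            t=(-q[1]-D**.5)/2/q[0]; h=a+t*b; yy=(p+t*r)@ey
            if abs(yy)<9: L.append((round(float(np.arctan2(h[0],h[1])),2),round(float(yy),1)))
        print(k,sorted(L))
main()
E
python3 ang.py
```

```text
[ 509.1 -382.6  382.9]
1 [(-1.57, -6.0), (-1.36, -0.6), (-1.13, 4.7), (-0.46, -5.8), (-0.06, 4.6), (0.8, -0.6), (0.96, 8.0)]
2 [(-1.21, -5.9), (-1.19, 4.2), (-1.0, -0.8), (-0.82, 4.7), (-0.81, -5.9), (-0.15, -6.1), (-0.15, 4.4), (0.25, 4.3), (0.26, -6.1)]
3 [(-1.62, 4.0), (-1.57, -7.1), (-1.18, -6.3), (-1.18, 4.1), (-0.5, -6.4), (-0.3, -1.0), (-0.09, 4.1), (0.56, -6.5), (0.96, 4.1)]
```

```bash
python3 plan.py 506.4 -331.4 300 83.35 506.4 -331.4 243 83.35
```

```text
([0.0081, 0.0509, 0.0828], np.float64(0.5), 'cur yaw 83.9 j6 -1.29')
([0.0082, 0.0509, 0.1398], np.float64(0.5), 'cur yaw 83.9 j6 -1.29')
```

Request:
{"api": "carry_out", "payload": {"slide": [[0.008,0.051,0.04],[0.008,0.051,0.08],[0.008,0.051,0.08],[0.008,0.051,0.12],[0.008,0.051,0.14],[0.008,0.051,0.14],[0.008,0.051,0.14],[0.008,0.051,0.14]], "roll": [0.5,0.5,0.5,0.5,0.5,0.5,0.5,0.5], "claw": [0.04,0.04,0.04,0.04,0.04,0.04,0.04,0.04]}}

```text
clock: 24.6
position: [506.9, -332.5, 244.1]
ee_rot: [0.059, 0.998, -0.001, 0.002]
contact_force: [-0.0, -0.4, 0.2]
gripper_width: 40.2
grasp_force: 0.0
```

Request:
{"api": "carry_out", "payload": {"slide": [[0,0,0],[0,0,0],[0,0,0],[0,0,0]], "roll": [0,0,0,0], "claw": [0.005,0.005,0.005,0.005]}}

```text
clock: 25.1
position: [506.5, -332.0, 243.4]
ee_rot: [0.058, 0.998, -0.0, 0.001]
contact_force: [-0.8, 2.6, 5.4]
gripper_width: 16.8
grasp_force: 60.3
```

Request:
{"api": "carry_out", "payload": {"slide": [[-0.003,0,-0.002],[-0.0062,0,-0.0034],[-0.0095,0,-0.0042],[-0.013,0,-0.0045],[-0.0166,0,-0.0042],[-0.0198,0,-0.0034],[-0.0231,0,-0.002],[-0.0261,0,0]], "roll": [0,0,0,0,0,0,0,0], "claw": [0.005,0.005,0.005,0.005,0.005,0.005,0.005,0.005]}}

```text
clock: 26.1
position: [517.5, -334.6, 243.5]
ee_rot: [0.06, 0.998, 0.005, -0.028]
contact_force: [-52.0, 9.8, 53.6]
gripper_width: 16.4
grasp_force: 66.2
```

Request:
{"api": "carry_out", "payload": {"slide": [[0,0,0],[0,0,0],[0,0,0],[0.012,0,-0.06],[0.012,-0.02,-0.12],[0.012,-0.05,-0.14],[0.012,-0.05,-0.14]], "roll": [0,0,0,0,0,0,0], "claw": [0.005,0.04,0.04,0.04,0.04,0.04,0.04]}}

```text
clock: 26.98
position: [515.5, -385.0, 384.1]
ee_rot: [0.059, 0.998, -0.001, 0.003]
contact_force: [0.2, 0.8, 0.1]
gripper_width: 39.9
grasp_force: 0.0
```

```bash
python3 ang.py
```

```text
[ 515.5 -385.   384.1]
1 [(-1.45, -5.4), (-1.24, 0.1), (-1.04, 4.7), (-0.54, 8.4), (-0.37, -5.8), (-0.15, 8.3), (0.04, 4.7), (0.89, -0.6)]
2 [(-1.21, -6.2), (-1.21, 4.4), (-1.01, -0.9), (-0.82, -5.9), (-0.82, 4.7), (-0.15, -6.2), (-0.15, 4.3), (0.25, -6.2), (0.25, 4.3), (0.51, 8.3), (1.12, -1.0)]
3 [(-1.2, -6.8), (-1.2, 3.8), (-0.5, -6.4), (-0.3, -1.1), (-0.09, 4.0), (0.56, -6.5), (0.96, 4.0)]
```

The pinch hardly turned the wheel, because the pads don't slip in twist. I'll switch to pushing the ribs with closed fingertips.

```bash
python3 plan.py 479.6 -328.3 253 83.35
```

```text
([0.0421, 0.051, 0.129], np.float64(-0.1), 'cur yaw 83.2 j6 -1.30')
```

Request:
{"api": "carry_out", "payload": {"slide": [[0.042,0.051,0.0],[0.042,0.051,0.04],[0.042,0.051,0.08],[0.042,0.051,0.08],[0.042,0.051,0.115],[0.042,0.051,0.129],[0.042,0.051,0.129],[0.042,0.051,0.129]], "roll": [0,0,0,0,0,0,0,0], "claw": [0,0,0,0,0,0,0,0]}}

```text
clock: 28.02
position: [479.4, -328.2, 254.6]
ee_rot: [0.058, 0.998, -0.001, 0.001]
contact_force: [0.1, 0.2, -0.2]
gripper_width: -0.4
grasp_force: 0.0
```

Request:
{"api": "carry_out", "payload": {"slide": [[-0.0042,0,0.0003],[-0.0071,0,-0.0032],[-0.0118,0,-0.0072],[-0.0171,0,-0.0101],[-0.0229,0,-0.0119],[-0.029,0,-0.0125],[-0.032,0,-0.0124],[-0.032,0,-0.0124]], "roll": [0,0,0,0,0,0,0,0], "claw": [0,0,0,0,0,0,0,0]}}

```text
clock: 29.02
position: [512.2, -331.8, 268.3]
ee_rot: [0.058, 0.998, -0.001, 0.003]
contact_force: [-1.1, 2.4, 8.9]
gripper_width: -0.1
grasp_force: 4.4
```

Request:
{"api": "carry_out", "payload": {"slide": [[0,0,-0.03],[0,-0.02,-0.08],[0,-0.05,-0.11],[0,-0.05,-0.11]], "roll": [0,0,0,0], "claw": [0,0,0.04,0.04]}}

```text
clock: 29.52
position: [505.1, -383.0, 378.9]
ee_rot: [0.06, 0.998, -0.002, 0.004]
contact_force: [0.3, 0.7, -0.4]
gripper_width: 35.6
grasp_force: 0.0
```

```bash
python3 ang.py
```

```text
[ 505.1 -383.   378.9]
1 [(-0.76, -5.7), (-0.56, -0.7), (-0.36, 4.6), (0.3, -5.9)]
2 [(-1.21, 4.4), (-1.2, -6.2), (-1.01, -0.9), (-0.82, 4.5), (-0.81, -6.0), (-0.15, -6.1), (-0.15, 4.4), (0.25, -6.2), (0.25, 4.4)]
3 [(-1.18, -6.4), (-1.17, 4.1), (-0.5, -6.3), (-0.29, -1.1), (-0.09, 4.1), (0.57, -6.3), (0.96, 4.1)]
```

```bash
python3 plan.py 470.6 -327.2 243 83.35
```

```text
([0.0408, 0.0503, 0.1334], np.float64(-0.2), 'cur yaw 83.2 j6 -1.30')
```

Request:
{"api": "carry_out", "payload": {"slide": [[0.041,0.05,0.0],[0.041,0.05,0.04],[0.041,0.05,0.08],[0.041,0.05,0.08],[0.041,0.05,0.115],[0.041,0.05,0.1335],[0.041,0.05,0.1335],[0.041,0.05,0.1335]], "roll": [0,0,0,0,0,0,0,0], "claw": [0,0,0,0,0,0,0,0]}}

```text
clock: 30.58
position: [470.6, -327.1, 243.7]
ee_rot: [0.058, 0.998, -0.001, 0.001]
contact_force: [-0.5, -0.2, 0.5]
gripper_width: -0.1
grasp_force: 0.0
```

Request:
{"api": "carry_out", "payload": {"slide": [[-0.0121,0,-0.0022],[-0.0149,0,-0.0077],[-0.0188,0,-0.0126],[-0.0235,0,-0.0166],[-0.0289,0,-0.0196],[-0.0348,0,-0.0214],[-0.041,0,-0.022],[-0.0425,0,-0.022]], "roll": [0,0,0,0,0,0,0,0], "claw": [0,0,0,0,0,0,0,0]}}

```text
clock: 31.58
position: [512.7, -331.9, 264.0]
ee_rot: [0.059, 0.998, -0.0, 0.0]
contact_force: [-1.6, -0.2, -0.2]
gripper_width: -0.3
grasp_force: 0.6
```

Request:
{"api": "carry_out", "payload": {"slide": [[0,0,-0.03],[0,-0.02,-0.08],[0,-0.05,-0.11],[0,-0.05,-0.11]], "roll": [0,0,0,0], "claw": [0,0,0.04,0.04]}}

```text
clock: 32.08
position: [506.5, -383.1, 377.3]
ee_rot: [0.06, 0.998, -0.002, 0.004]
contact_force: [-0.2, -0.1, -1.4]
gripper_width: 35.7
grasp_force: 0.0
```

```bash
python3 ang.py; python3 plan.py 470.6 -327.2 243 83.35
```

```text
[ 506.5 -383.1  377.3]
1 [(-1.42, -0.4), (-1.2, -5.7), (-1.2, 4.9), (-0.52, -5.7), (-0.52, 4.6), (-0.12, -5.8), (-0.11, 4.6), (0.55, -5.8), (0.74, -0.5)]
2 [(-1.21, 4.4), (-1.2, -6.2), (-1.01, -0.9), (-0.82, -6.0), (-0.81, 4.7), (-0.15, -6.2), (-0.15, 4.3), (0.25, -6.1), (0.25, 4.4)]
3 [(-1.6, 3.8), (-1.59, -7.0), (-1.17, -6.3), (-1.17, 4.0), (-0.5, -6.4), (-0.3, -1.1), (-0.09, 4.0), (0.56, -6.5), (0.96, 4.1)]
([0.0422, 0.0503, 0.1318], np.float64(-0.2), 'cur yaw 83.2 j6 -1.30')
```

Request:
{"api": "carry_out", "payload": {"slide": [[0.042,0.05,0.0],[0.042,0.05,0.04],[0.042,0.05,0.08],[0.042,0.05,0.08],[0.042,0.05,0.115],[0.042,0.05,0.132],[0.042,0.05,0.132],[0.042,0.05,0.132]], "roll": [0,0,0,0,0,0,0,0], "claw": [0,0,0,0,0,0,0,0]}}

```text
clock: 33.12
position: [471.0, -327.1, 243.6]
ee_rot: [0.058, 0.998, -0.001, 0.001]
contact_force: [-0.3, -0.3, -0.5]
gripper_width: 0.2
grasp_force: 0.0
```

Request:
{"api": "carry_out", "payload": {"slide": [[-0.008,0,-0.004],[-0.0115,0,-0.006],[-0.0145,0,-0.01],[-0.0175,0,-0.0135],[-0.0197,0,-0.015],[-0.0197,0,-0.015]], "roll": [0,0,0,0,0,0], "claw": [0,0,0,0,0,0]}}

```text
clock: 33.88
position: [489.9, -329.3, 257.4]
ee_rot: [0.059, 0.998, -0.0, 0.0]
contact_force: [-1.0, 0.1, 1.0]
gripper_width: 0.1
grasp_force: 0.7
```

Request:
{"api": "carry_out", "payload": {"slide": [[0.005,0,0],[0.005,0,-0.05],[0,-0.02,-0.09],[0,-0.05,-0.11],[0,-0.05,-0.11]], "roll": [0,0,0,0,0], "claw": [0,0,0.04,0.04,0.04]}}

```text
clock: 34.5
position: [483.8, -380.4, 369.2]
ee_rot: [0.06, 0.998, -0.001, 0.002]
contact_force: [-0.4, 0.7, -0.0]
gripper_width: 39.8
grasp_force: 0.0
```

```bash
python3 ang.py; python3 plan.py 461 -433.9 243 83.35
```

```text
[ 483.8 -380.4  369.2]
1 [(-1.27, 4.5), (-1.26, -6.0), (-1.06, -0.5), (-0.87, -5.5), (-0.87, 4.6), (-0.21, -5.9), (-0.21, 4.7), (0.18, -5.9), (0.2, 4.6)]
2 [(-1.2, -6.1), (-1.2, 4.5), (-1.01, -0.9), (-0.81, -6.0), (-0.81, 4.7), (-0.15, -6.1), (-0.15, 4.3), (0.26, -6.1), (0.26, 4.3)]
3 [(-1.55, -6.7), (-1.15, -6.4), (-1.15, 4.0), (-0.5, -6.4), (-0.29, -1.2), (-0.09, 4.1), (0.57, -6.6)]
([0.0162, -0.0568, 0.1245], np.float64(-0.2), 'cur yaw 83.2 j6 -1.29')
```

Wheel 1 now reads 4 at −0.01 rad. Next is wheel 3.

Request:
{"api": "carry_out", "payload": {"slide": [[0.019,-0.0577,0.0],[0.019,-0.0577,0.04],[0.019,-0.0577,0.08],[0.019,-0.0577,0.08],[0.019,-0.0577,0.115],[0.019,-0.0577,0.1245],[0.019,-0.0577,0.1245],[0.019,-0.0577,0.1245]], "roll": [0,0,0,0,0,0,0,0], "claw": [0,0,0,0,0,0,0,0]}}

```text
clock: 35.55
position: [458.9, -434.2, 244.5]
ee_rot: [0.058, 0.998, -0.001, 0.001]
contact_force: [0.7, -0.5, 0.0]
gripper_width: -0.1
grasp_force: 0.0
```

Request:
{"api": "carry_out", "payload": {"slide": [[-0.0121,0,-0.0022],[-0.0149,0,-0.0077],[-0.0188,0,-0.0126],[-0.0235,0,-0.0166],[-0.0289,0,-0.0196],[-0.0348,0,-0.0214],[-0.041,0,-0.022],[-0.0425,0,-0.022]], "roll": [0,0,0,0,0,0,0,0], "claw": [0,0,0,0,0,0,0,0]}}

```text
clock: 36.55
position: [501.0, -439.0, 264.6]
ee_rot: [0.059, 0.998, -0.0, 0.0]
contact_force: [-1.0, 0.2, -0.5]
gripper_width: -0.2
grasp_force: 0.5
```

Request:
{"api": "carry_out", "payload": {"slide": [[0,0,-0.03],[0.02,0,-0.03],[0.0425,0,-0.03],[0.0425,0,-0.02],[0.0425,0,0.01],[0.0425,0,0.022],[0.0425,0,0.022],[0.0425,0,0.022]], "roll": [0,0,0,0,0,0,0,0], "claw": [0,0,0,0,0,0,0,0]}}

```text
clock: 37.55
position: [459.0, -434.3, 243.4]
ee_rot: [0.058, 0.998, -0.001, 0.001]
contact_force: [0.3, 0.4, 0.2]
gripper_width: -0.2
grasp_force: 0.0
```

Request:
{"api": "carry_out", "payload": {"slide": [[-0.0121,0,-0.0022],[-0.0149,0,-0.0077],[-0.0188,0,-0.0126],[-0.0235,0,-0.0166],[-0.0289,0,-0.0196],[-0.0348,0,-0.0214],[-0.041,0,-0.022],[-0.0425,0,-0.022]], "roll": [0,0,0,0,0,0,0,0], "claw": [0,0,0,0,0,0,0,0]}}

```text
clock: 38.55
position: [501.0, -439.0, 264.6]
ee_rot: [0.059, 0.998, -0.0, 0.0]
contact_force: [-2.2, -0.3, -0.2]
gripper_width: 0.0
grasp_force: 0.5
```

Request:
{"api": "carry_out", "payload": {"slide": [[0,0,-0.03],[0,0.02,-0.08],[0,0.05,-0.11],[0,0.05,-0.11]], "roll": [0,0,0,0], "claw": [0,0,0.04,0.04]}}

```text
clock: 39.05
position: [507.4, -388.2, 378.9]
ee_rot: [0.057, 0.998, -0.002, 0.004]
contact_force: [0.3, -0.1, -0.5]
gripper_width: 36.0
grasp_force: 0.0
```

```bash
python3 ang.py; python3 plan.py 458.1 -434.5 243 83.35
```

```text
[ 507.4 -388.2  378.9]
1 [(-1.27, -6.0), (-1.27, 4.5), (-1.06, -0.5), (-0.88, -5.5), (-0.88, 4.7), (-0.26, 8.5), (-0.22, -5.8), (-0.22, 4.6), (0.19, -5.8), (0.19, 4.7), (0.19, 8.4), (1.18, 3.4)]
2 [(-1.21, 4.3), (-1.2, -6.1), (-1.01, -0.8), (-0.82, -6.0), (-0.81, 4.7), (-0.15, -6.1), (-0.15, 4.4), (0.21, 8.2), (0.25, -6.1), (0.25, 4.3), (0.68, 8.7)]
3 [(-1.31, -6.4), (-1.31, 4.1), (-0.5, -6.4), (-0.5, 4.1), (-0.3, -1.2), (-0.09, -6.5), (-0.09, 4.1), (0.56, -6.5), (0.56, 4.1), (0.96, -6.3), (0.96, 4.0)]
([0.0437, -0.0511, 0.1334], np.float64(0.0), 'cur yaw 83.4 j6 -1.29')
```

Request:
{"api": "carry_out", "payload": {"slide": [[0.0435,-0.051,0.0],[0.0435,-0.051,0.04],[0.0435,-0.051,0.08],[0.0435,-0.051,0.08],[0.0435,-0.051,0.115],[0.0435,-0.051,0.1335],[0.0435,-0.051,0.1335],[0.0435,-0.051,0.1335]], "roll": [0,0,0,0,0,0,0,0], "claw": [0,0,0,0,0,0,0,0]}}

```text
clock: 40.1
position: [458.0, -435.4, 242.9]
ee_rot: [0.058, 0.998, -0.001, 0.001]
contact_force: [-1.1, 0.2, 0.3]
gripper_width: 0.2
grasp_force: 0.0
```

Request:
{"api": "carry_out", "payload": {"slide": [[-0.008,0,-0.004],[-0.0115,0,-0.006],[-0.0145,0,-0.01],[-0.0175,0,-0.0135],[-0.0197,0,-0.015],[-0.0197,0,-0.015]], "roll": [0,0,0,0,0,0], "claw": [0,0,0,0,0,0]}}

```text
clock: 40.85
position: [476.8, -437.1, 256.4]
ee_rot: [0.059, 0.998, 0.0, -0.0]
contact_force: [-1.4, 0.7, 0.8]
gripper_width: 0.4
grasp_force: 0.7
```

Request:
{"api": "carry_out", "payload": {"slide": [[0.005,0,0],[0.005,0,-0.05],[0,0.02,-0.09],[0,0.05,-0.11],[0,0.05,-0.11]], "roll": [0,0,0,0,0], "claw": [0,0,0.04,0.04,0.04]}}

```text
clock: 41.48
position: [483.1, -386.4, 368.8]
ee_rot: [0.058, 0.998, -0.001, 0.003]
contact_force: [1.1, -0.1, 0.5]
gripper_width: 40.1
grasp_force: 0.0
```

```bash
python3 ang.py; python3 plan.py 561.8 -392.2 243 83.35
```

```text
[ 483.1 -386.4  368.8]
1 [(-1.26, 4.7), (-1.25, -5.7), (-1.06, -0.6), (-0.87, -5.5), (-0.87, 4.8), (-0.21, -5.8), (-0.21, 4.7), (0.19, -5.8), (0.19, 4.7)]
2 [(-1.2, 4.3), (-1.19, -6.2), (-1.0, -0.9), (-0.81, -5.9), (-0.81, 4.7), (-0.15, -6.1), (-0.15, 4.4), (0.04, 8.2), (0.26, -6.1), (0.26, 4.3)]
3 [(-1.17, -6.4), (-1.15, 4.1), (-0.89, -6.3), (-0.89, 4.1), (-0.23, -6.4), (-0.23, 4.1), (-0.03, -1.1), (0.16, 4.2), (0.17, -6.4)]
([-0.0789, 0.0041, 0.1244], np.float64(-0.0), 'cur yaw 83.3 j6 -1.27')
```

Wheel 3 reads 5 at −0.03. Wheel 2 now gets mirrored strokes from the far side.

Request:
{"api": "carry_out", "payload": {"slide": [[-0.04,0.004,0.0],[-0.079,0.004,0.03],[-0.079,0.004,0.07],[-0.079,0.004,0.09],[-0.079,0.004,0.115],[-0.079,0.004,0.1245],[-0.079,0.004,0.1245],[-0.079,0.004,0.1245]], "roll": [0,0,0,0,0,0,0,0], "claw": [0,0,0,0,0,0,0,0]}}

```text
clock: 42.52
position: [561.8, -393.2, 242.6]
ee_rot: [0.059, 0.998, -0.0, 0.001]
contact_force: [-0.2, -0.0, 0.0]
gripper_width: 0.1
grasp_force: 0.0
```

Request:
{"api": "carry_out", "payload": {"slide": [[0.0121,0,-0.0022],[0.0149,0,-0.0077],[0.0188,0,-0.0126],[0.0235,0,-0.0166],[0.0289,0,-0.0196],[0.0348,0,-0.0214],[0.041,0,-0.022],[0.0425,0,-0.022]], "roll": [0,0,0,0,0,0,0,0], "claw": [0,0,0,0,0,0,0,0]}}

```text
clock: 43.52
position: [518.9, -387.8, 263.7]
ee_rot: [0.059, 0.998, 0.0, -0.0]
contact_force: [1.0, 0.6, 0.2]
gripper_width: 0.4
grasp_force: 0.5
```

Request:
{"api": "carry_out", "payload": {"slide": [[0,0,-0.03],[0,0,-0.08],[0,0,-0.11],[0,0,-0.11]], "roll": [0,0,0,0], "claw": [0,0,0.04,0.04]}}

```text
clock: 44.02
position: [519.4, -388.0, 377.0]
ee_rot: [0.059, 0.998, -0.001, 0.002]
contact_force: [0.7, -0.6, -0.8]
gripper_width: 35.6
grasp_force: 0.0
```

```bash
python3 ang.py; python3 plan.py 561.8 -392.2 243 83.35
```

```text
[ 519.4 -388.   377. ]
1 [(-1.29, 5.2), (-1.28, -5.9), (-1.06, -0.6), (-0.89, -5.6), (-0.88, 4.7), (-0.22, -5.9), (-0.22, 4.7), (-0.12, 8.3), (0.19, -5.8), (0.19, 4.6), (0.37, 8.6), (0.92, -5.5)]
2 [(-1.03, -6.1), (-1.03, 4.5), (-0.64, 4.4), (-0.63, -6.2), (0.03, -6.2), (0.23, -0.9), (0.43, 4.3)]
3 [(-1.07, -6.4), (-1.06, 4.0), (-0.24, -6.4), (-0.24, 4.0), (-0.03, -1.2), (0.17, -6.4), (0.17, 4.1), (1.06, -6.4), (1.07, 4.2)]
([-0.0428, 0.0006, 0.1317], np.float64(-0.1), 'cur yaw 83.3 j6 -1.30')
```

Request:
{"api": "carry_out", "payload": {"slide": [[-0.043,0.0006,0.0],[-0.043,0.0006,0.03],[-0.043,0.0006,0.07],[-0.043,0.0006,0.09],[-0.043,0.0006,0.115],[-0.043,0.0006,0.1317],[-0.043,0.0006,0.1317],[-0.043,0.0006,0.1317]], "roll": [0,0,0,0,0,0,0,0], "claw": [0,0,0,0,0,0,0,0]}}

```text
clock: 45.08
position: [562.4, -392.4, 242.6]
ee_rot: [0.059, 0.998, -0.0, 0.0]
contact_force: [0.6, 0.0, 1.0]
gripper_width: -0.3
grasp_force: 0.0
```

Request:
{"api": "carry_out", "payload": {"slide": [[0.0121,0,-0.0022],[0.0149,0,-0.0077],[0.0188,0,-0.0126],[0.0235,0,-0.0166],[0.0289,0,-0.0196],[0.0348,0,-0.0214],[0.041,0,-0.022],[0.0425,0,-0.022]], "roll": [0,0,0,0,0,0,0,0], "claw": [0,0,0,0,0,0,0,0]}}

```text
clock: 46.08
position: [519.5, -387.2, 264.0]
ee_rot: [0.059, 0.998, 0.0, -0.0]
contact_force: [1.1, 0.1, -0.8]
gripper_width: 0.2
grasp_force: 0.5
```

Request:
{"api": "carry_out", "payload": {"slide": [[0,0,-0.03],[-0.02,0,-0.03],[-0.0425,0,-0.03],[-0.0425,0,-0.02],[-0.0425,0,0.01],[-0.0425,0,0.022],[-0.0425,0,0.022],[-0.0425,0,0.022]], "roll": [0,0,0,0,0,0,0,0], "claw": [0,0,0,0,0,0,0,0]}}

```text
clock: 47.08
position: [562.3, -392.5, 243.0]
ee_rot: [0.059, 0.998, -0.0, 0.001]
contact_force: [0.9, -0.3, 0.3]
gripper_width: 0.2
grasp_force: 0.0
```

Request:
{"api": "carry_out", "payload": {"slide": [[0.008,0,-0.004],[0.0115,0,-0.006],[0.0145,0,-0.01],[0.0165,0,-0.0135],[0.0175,0,-0.015],[0.0175,0,-0.015]], "roll": [0,0,0,0,0,0], "claw": [0,0,0,0,0,0]}}

```text
clock: 47.82
position: [544.8, -390.2, 257.3]
ee_rot: [0.059, 0.998, -0.0, 0.0]
contact_force: [1.0, -0.1, 0.4]
gripper_width: 0.0
grasp_force: 0.3
```

Request:
{"api": "carry_out", "payload": {"slide": [[-0.005,0,0],[-0.005,0,-0.05],[0.02,0,-0.09],[0.05,0,-0.11],[0.05,0,-0.11]], "roll": [0,0,0,0,0], "claw": [0,0,0.04,0.04,0.04]}}

```text
clock: 48.45
position: [494.0, -384.4, 369.6]
ee_rot: [0.059, 0.998, -0.001, 0.002]
contact_force: [-0.8, 0.3, -0.9]
gripper_width: 39.9
grasp_force: 0.0
```

```bash
python3 ang.py; python3 wh.py | tail -1
python3 - <<'E'
from h import *
t=get_image("top"); save(t,"final_top.png",(50,80,490,330),1.8)
W=cloud(t);z=W[...,2]
m=(abs(W[...,0]-519)<90)&(abs(W[...,1]-241)<90)&(z<85);print("lid",np.nanmin(z[m]),np.nanmax(z[m]))
E
ls -t pics | head -2
```

```text
[ 494.  -384.4  369.6]
1 [(-1.25, -6.0), (-1.25, 4.6), (-1.06, -0.6), (-0.88, -5.5), (-0.87, 4.7), (-0.28, 8.2), (-0.21, -5.8), (-0.21, 4.6), (-0.03, 8.4), (0.19, -5.8), (0.2, 4.6), (0.39, 8.6)]
2 [(-1.19, -6.1), (-0.99, -0.9), (-0.8, 4.7), (-0.14, -6.2), (0.27, 4.3)]
3 [(-1.17, -6.4), (-1.17, 3.9), (-0.9, 4.2), (-0.89, -6.4), (-0.24, -6.4), (-0.24, 4.1), (-0.03, -1.1), (0.17, -6.4), (0.17, 4.1), (1.07, -8.5)]
26
lid 62.41792148385548 84.79159554131274
final_top.png
wh26.png
```

```bash
python3 -c "
import cv2,numpy as np
a=cv2.imread('pics/wh26.png');a=cv2.resize(a[150:270,160:380],(660,280));b=cv2.imread('pics/final_top.png');b=cv2.resize(b,(660,310))
cv2.imwrite('pics/fin.png',np.vstack([a,b]))"
```

```text
(no output)
```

View pics/fin.png

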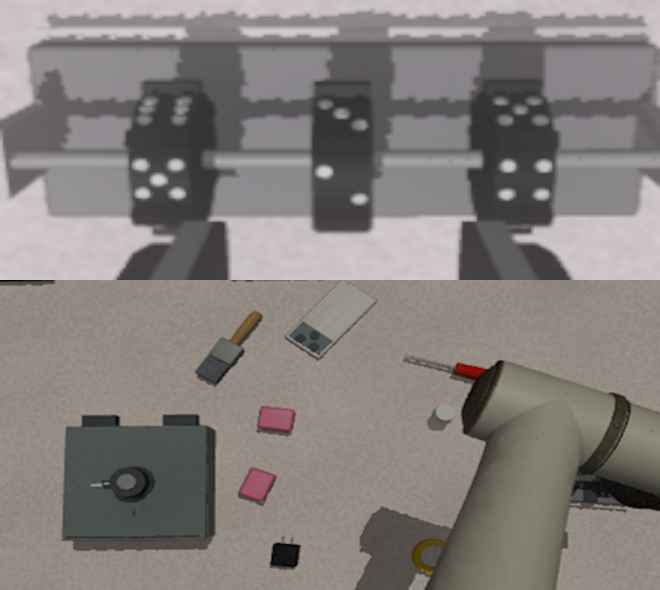

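The top half shows the wheels in mirror order, with 5 at (158,180), 2 at (342,185) and 4 at (525,180). Seen from the robot that is 4-2-5. The bottom half shows the lid shut with the collar line on its mark at (100,485), and the visible bystanders undisturbed.

```bash
python3 -c "
from bench import *
print(job_done())"
```

```text
the job is handed in; nothing more can be done
None
```

The job is handed in: both white cases lie side by side in the shut test case, the collar's white line is on the locked mark, and the wheels read 4-2-5 to within about 0.07 rad. The hand-in returned no verdict.

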